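# Slide the cup tray home under the counter riser

### The job

Put the wooden tray with the two espresso cups away under the low dark riser on the counter: slide it in nose first through the open end, without lifting the cups against the underside, and go on gently until you feel the hidden buffer inside start to give; press it in a little (about 5 mm), but do not shove it to its end. Leave the tray there with the cups standing in it, and disturb nothing else.

Things in the scene. Friction and masses are not known exactly. Their poses are not given: they have to be found in the camera images.
- riser: low dark wooden bench fixed on the counter: 260 long (x), 144 wide (y), 78 high, top board 12 thick, underside 66 above the counter; 8 thick side panels, bay between them 124 wide. Origin: centre of its footprint, at counter level. x points inwards from the open end (mouth, x = -130) to the closed end (+130); z up. A tea tin and a coaster stand on it. Its place and heading vary.
- riser_mouth (a point): the middle of the riser's mouth edge, at counter level; same axes as the riser (x = inwards). Beware the room behind: wall shelf boards 320 above the counter reach forward to x = 0.608, and a post stands between the shelves at y = -0.003 to 0.073, its front at x = 0.565, beside the tray's way; the counter's front edge is at x = 0.407.
- buffer (a joint): rubber stop pad hidden in the riser on its centre line, 9 to 31 above the counter. Its depth varies unseen: face 150 to 190 inwards of the mouth, so the seated tray's outer end is 10 to 50 outside the mouth. Value: how far it is pushed in, 0 at start, 0.016 m at its end. Resists with about 7 N of friction, besides the tray's own 2 to 6 N; stays where pushed, no spring.
- cup_tray: loose wooden tray, 200 long (x), 108 wide (y), floor 6, side walls 26 and nose wall 32 high; at the tail a grip wall 14 thick (x = -100 to -86), its top 50 above the counter. About 0.35 kg, each cup 0.11. Origin: centre of its underside; x points to the nose, z up. It starts right of the riser, nose roughly towards the mouth. About 40 of floor is free between grip wall and nearer cup.
- tray_grip (a point): middle of the grip wall, 38 above the counter (12 below its top), on the tray's centre line; pinch the wall here across its 14 thickness (along the tray's x). 7 from the wall's outer face.
- tray_nose (a point): middle of the tray's nose face, 18 above its underside.
- cup_a: espresso cup, white with a green band, 63 across, 88 over its handle, 51 high, standing loose in the tray so that its rim is 57 above the counter (9 below the riser's underside). Origin: centre of the underside of its bounds.
- cup_b: a second espresso cup like cup_a, standing behind or before it in the tray.
- tin: round tea tin, 69 across, 89 high, standing on the closed end of the riser. Bystander. Origin: centre of its underside.
- coaster: round wooden coaster, 95 across, 8 thick, lying on the riser's top. Bystander.
- pepper: wooden pepper mill, 58 across, 170 high, standing behind the tray's path. Bystander.
- glass_a: the nearer of two teal tumblers at the right end of the counter, 68 across, 84 high. Bystander.
- pot: small silver pot, 80 x 107, 81 high, at the left beyond the riser. Bystander.
Things that resemble listed ones, but are neither listed nor needed, are in the scene too. What is shaped like the cup_b but blue is not meant.

How it is judged:
By the outcome, as a careful person would: the job done as asked, in the order asked, and still so for the second after the job is handed in, with the robot touching nothing.
It also fails if it takes over 72 s, if anything falls off the work surface, if the arm or the gripper's body presses on something with over 40 N, if the wrist force passes 120 N, or if a joint passes its speed limit or range.

### The arm

A 6-joint arm with a two-finger parallel gripper is mounted at the origin on a cart in front of the work surface, level with it; the furniture and walls round the work are solid. World frame = base frame: x ahead of the robot, y to its left, z up, the work surface at z = 0. Lengths are in m, angles in rad, forces in N, time in s.
With the tool pointing down it reaches from about 0.225 to 0.875 m from the base axis. Payload 3.4 kg.
Tool frame: the origin (TCP) lies midway between the tips of the shut fingers; the grasp point (between the pads) lies 19 mm behind it (pinch_z is the distance from the TCP to the grasp point, in m); z points along the fingers, y is the line along which they close (so a half turn about z gives the same grasp; the last joint's range is limited). The gripper opens to 85 mm and grips with 20 to 120 N. Pads are 22 mm wide; open, the fingers measure 114 mm over their backs; the gripper's body (76 mm by 85 mm) begins 54 mm behind the grasp point. The pads swing forward as they close: fully open they stand 13 mm farther back than shut.
Start: joints at [-1.327, 0.276, 1.505, -0, 1.361, -0.121], TCP at [0.205, -0.537, 0.231] pointing down, gripper open.
Joint ranges: [-2.89, 2.89], [-0.75, 2.08], [0.22, 2.7], [-1.18, 4.32], [0.11, 2.71], [-2.7, 2.7]. Speed limits (rad/s): [2.57, 2.57, 3.14, 3.14, 3.14, 3.14].

### API

Orientations are given as a unit quaternion [w, x, y, z].
In Python, from rig import get_state, get_image, sign_off, pinch_z gives the robot as it stands.
- The arm moves only by the tool send_rows, never from a script. Its argument "steps" is one flat list of numbers, 5 for each row, row after row: the gripper's target within -1 to 1 (fully open at 1, half-way at 0, shut at -1), then the shift along the tool's x, y, z in cm, then the turn about the tool's z in degrees. In form: [gripper, x, y, z, roll, gripper, x, y, z, roll, ...]. A call has 1 to 12 rows; each row shifts and turns the commanded pose from where the row before left it, along the tool's axes as they then stand; what a row does not reach is not made up. A row lasts 1/10 s, in which the tool goes at most 50 mm and 8.59 degrees, less where a joint would pass 70% of its speed; a pose out of reach is approached as far as the arm can. A call is refused whole if a number of a shift passes 5 or a number of a turn 8.59, either way. A call with a gripper value outside its range is refused whole. The fingers move at their own pace and stop on an object; "newtons" is the grip in N (left out, the last holds). Time passes only in rows, so rows that do not move let the fingers close. It gives the time, the measured TCP pose, the force, the opening and the grip force at its end, in the units of the state.
- get_state(): the state, without advancing time (a new reading comes with each control period).
- get_image(name): name is "scene" or "top" or "wrist"; returns a dict with "color" (400x640x3 uint8, red, green, blue), "mtx" (3x3 intrinsics, pixels), "T" (4x4, takes a point from camera to world coordinates); the wrist camera has in their place "mount" (4x4, takes a point from camera to tool coordinates, whose origin is the TCP and whose axes are the flange's). Camera axes: x right, y down, z forward; pixel columns grow to the right and rows downward; lengths in m; the calibration is good to about 2 mm. A picture is of the moment at which its call begins: read the wrist's pose just before it. There is no depth.
- sign_off(): hands the job in; it is judged then, once.
The state is a dict: "clock": time; "qpos": joint angles; "qd": joint speeds; "effort": joint torques, N m; "position": TCP position; "ee_rot": TCP orientation; "contact_force": force on the tool from outside, world axes, zero at the start; "moment": the same for the moment, N m; "width": finger opening in m; "gripper_force": force on a finger pad.
Only numpy, scipy, OpenCV 4.12 (cv2) and the standard library are available. Lean on these libraries where they do the work, as an engineer would, in place of code of your own. Each camera call takes 0.05 s, during which the arm holds its last target. There are 200 camera calls.

## Working session

There is one attempt and no reset: what is moved stays moved. The work goes in short steps, Python scripts to look and compute and a tool call to move; the robot and the scene stay as the last step left them, time stands still between calls to the robot, and variables do not carry over. Pictures are saved under pics/ and viewed, at most 10 in all, crops included, and the job is handed in when it is done.

Besides the shell and the picture viewer there is one more tool, called by a JSON object that holds its "api" and its "payload". send_rows: Moves the arm, as the interface text tells. Its arguments: {"type":"object","properties":{"steps":{"type":"array"},"newtons":{"type":"number"}},"required":["steps"]}

```bash
mkdir -p pics; cat > h.py <<'E'
import numpy as np,cv2,json
from rig import get_state,get_image,sign_off,pinch_z
from scipy.spatial.transform import Rotation as R
def save(n,im): cv2.imwrite('pics/'+n+'.png',im[:,:,::-1])
def rayplane(mtx,T,uv,z):
    d=T[:3,:3]@np.linalg.inv(mtx)@np.array([uv[0],uv[1],1.]); o=T[:3,3]
    return o+d*(z-o[2])/d[2]
def tcpT(s):
    q=s['ee_rot'];T=np.eye(4);T[:3,:3]=R.from_quat([q[1],q[2],q[3],q[0]]).as_matrix();T[:3,3]=s['position'];return T
def grab(n):
    s=get_state();i=get_image(n);M=np.array(i['mtx'])
    T=np.array(i['T']) if 'T' in i else tcpT(s)@np.array(i['mount'])
    return i['color'],M,T
E
python3 - <<'E'
from h import *
s=get_state();print({k:np.round(v,3).tolist() for k,v in s.items()},pinch_z)
for n in ['top','scene']:
    c,M,T=grab(n);save(n+'0',c);np.savez(n+'0',c=c,M=M,T=T);print(n,M.round(1).tolist(),T.round(3).tolist())
print(tcpT(s).round(3))
E
```

```text
{'clock': 0.0, 'qpos': [-1.327, 0.277, 1.506, -0.0, 1.361, -0.121], 'qd': [0.003, 0.001, 0.001, -0.0, 0.0, -0.003], 'effort': [-0.002, -41.678, -24.581, -0.0, 0.011, 0.0], 'position': [0.205, -0.537, 0.23], 'ee_rot': [-0.001, 0.983, 0.181, -0.0], 'contact_force': [0.839, 0.763, 0.432], 'moment': [-0.014, 0.013, -0.011], 'gripper_force': 0.0, 'width': 0.085} 0.0187
top [[398.2, 0.0, 316.8], [0.0, 398.2, 194.6], [0.0, 0.0, 1.0]] [[0.001, -0.996, 0.093, 0.452], [-1.0, -0.001, 0.0, -0.016], [-0.0, -0.093, -0.996, 1.463], [0.0, 0.0, 0.0, 1.0]]
scene [[398.2, 0.0, 316.8], [0.0, 398.2, 197.9], [0.0, 0.0, 1.0]] [[-0.549, -0.636, 0.542, -0.235], [-0.836, 0.411, -0.364, 0.519], [0.009, -0.653, -0.757, 1.199], [0.0, 0.0, 0.0, 1.0]]
[[ 0.934  0.357 -0.     0.205]
 [ 0.357 -0.934  0.002 -0.537]
 [ 0.    -0.002 -1.     0.23 ]
 [ 0.     0.     0.     1.   ]]
```

View pics/top0.png

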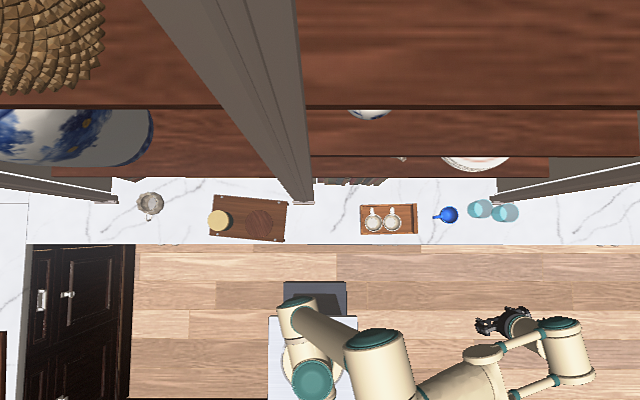

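View pics/scene0.png

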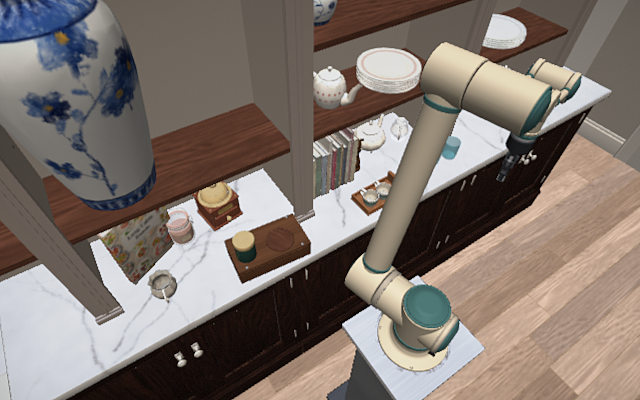

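Top view: the riser is at about (247,217), with its mouth at the right end (~287). The tray with two white cups is at (389,219), grip wall at ~415. The blue cup (446,215) is the look-alike, and the teal tumblers are at (480,209) and (505,213). The riser could be confused with nothing else; brown items near it are shelves and a grinder. I choose the tray at (389,219) and check it in a close crop.

```bash
python3 - <<'E'
from h import *
d=np.load('top0.npz');c=d['c'];save('crop0',cv2.resize(c[180:250,190:460],None,fx=2.95,fy=2.95,interpolation=cv2.INTER_CUBIC))
hsv=cv2.cvtColor(c,cv2.COLOR_RGB2HSV);m=((hsv[:,:,1]>90)&((hsv[:,:,0]<20)|(hsv[:,:,0]>170))).astype(np.uint8)
m[:186]=0;m[243:]=0
for k in cv2.findContours(m,cv2.RETR_EXTERNAL,cv2.CHAIN_APPROX_NONE)[0]:
    if cv2.contourArea(k)<150: continue
    r=cv2.minAreaRect(k);b=cv2.boxPoints(r);print(r,b.round(1).tolist())
    for z in (0,.03,.05,.078): print(z,[rayplane(d['M'],d['T'],p,z)[:2].round(3).tolist() for p in b])
E
```

```text
((388.5852966308594, 218.81561279296875), (30.016523361206055, 56.61037826538086), 88.26429748535156) [[359.79998779296875, 204.6999969482422], [416.3999938964844, 203.0], [417.29998779296875, 233.0], [360.70001220703125, 234.6999969482422]]
0 [[0.551, -0.173], [0.558, -0.382], [0.448, -0.383], [0.441, -0.176]]
0.03 [[0.549, -0.17], [0.555, -0.374], [0.448, -0.375], [0.442, -0.172]]
0.05 [[0.548, -0.168], [0.554, -0.369], [0.448, -0.37], [0.442, -0.17]]
0.078 [[0.546, -0.165], [0.552, -0.362], [0.448, -0.363], [0.442, -0.167]]
((248.58969116210938, 218.0731964111328), (74.71546173095703, 40.87356185913086), 5.52754020690918) [[209.39999389648438, 234.8000030517578], [213.39999389648438, 194.10000610351562], [287.70001220703125, 201.3000030517578], [283.79998779296875, 242.0]]
0 [[0.44, 0.377], [0.59, 0.367], [0.563, 0.092], [0.414, 0.105]]
0.03 [[0.441, 0.369], [0.587, 0.359], [0.561, 0.09], [0.415, 0.103]]
0.05 [[0.441, 0.364], [0.585, 0.354], [0.56, 0.088], [0.416, 0.101]]
0.078 [[0.441, 0.356], [0.582, 0.346], [0.557, 0.086], [0.416, 0.099]]
```

View pics/crop0.png

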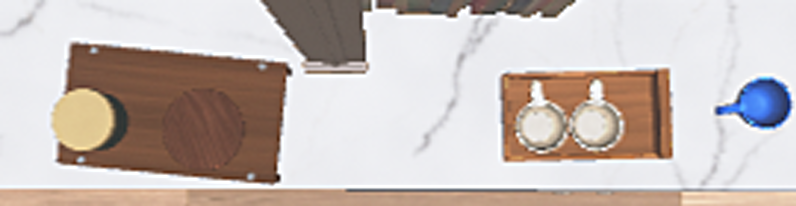

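The crop confirms it: a brown tray with two white cups, grip wall at the right (crop ~(662,113)), nose to the left. The blue cup is behind the tail. The riser carries the coaster and the tin, with its mouth at crop x~285. Next I hover over the grip wall.

{"api": "send_rows", "payload": {"steps": [-0.06, 4.1, -0.7, 0, 0, -0.06, 4.1, -0.7, 0, 0, -0.06, 4.1, -0.7, 0, 0, -0.06, 4.1, -0.7, 0, 0, -0.06, 4.1, -0.7, 0, 0, -0.06, 4.1, -0.7, 0, 0, -0.06, 4.1, -0.7, 0, 0, -0.06, 4.1, -0.8, 0, 0, -0.06, 0, 0, 0, 6.4, -0.06, 0, 0, 0, 6.4, -0.06, 0, 0, 0, 6.4, -0.06, 0, 0, 0, 0], "newtons": 40}}

```text
clock: 1.3
position: [0.4912, -0.3665, 0.2307]
ee_rot: [-0.0, 1.0, 0.015, -0.0]
contact_force: [0.8, -0.7, -1.0]
width: 0.0399
gripper_force: 0.0
```

```bash
python3 - <<'E'
from h import *
c,M,T=grab('wrist');save('w1',c);np.savez('w1',c=c,M=M,T=T);s=get_state();print(s['clock'],s['width'],s['position'],tcpT(s).round(3),T.round(3))
E
```

```text
1.35 0.04032903603295936 [ 0.49111175 -0.3666805   0.23082864] [[ 0.999  0.032 -0.001  0.491]
 [ 0.032 -0.999  0.001 -0.367]
 [-0.001 -0.001 -1.     0.231]
 [ 0.     0.     0.     1.   ]] [[ 0.03  -0.954 -0.298  0.567]
 [-1.    -0.029 -0.008 -0.363]
 [-0.001  0.298 -0.955  0.373]
 [ 0.     0.     0.     1.   ]]
```

View pics/w1.png

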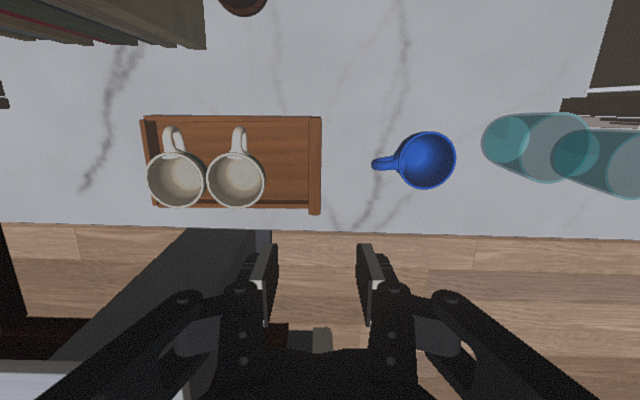

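Wrist view: the grip wall top spans px x 308–321, y 117–215. The cups are at (175,180) and (236,180), and the blue cup (426,160) stands clear of the tail. Now I refine with the brown mask.

```bash
python3 - <<'E'
from h import *
d=np.load('w1.npz');c=d['c'];M,T=d['M'],d['T']
hsv=cv2.cvtColor(c,cv2.COLOR_RGB2HSV);m=((hsv[:,:,1]>100)&((hsv[:,:,0]<20)|(hsv[:,:,0]>170)))
for y in (125,140,155,170,185,200,208):
    r=np.where(m[y,250:345])[0]+250; g=c[y,300:326].sum(1)
    print(y,r.max(),g.tolist() if y in(140,200) else '')
for x in (310,314,318):
    r=np.where(m[100:225,x])[0]+100;print(x,r.min(),r.max())
for p in [(307.5,117),(321.5,117),(307.5,214.5),(321.5,214.5)]: print(p,rayplane(M,T,p,.05).round(4))
E
```

```text
125 320 
140 320 [248, 263, 265, 263, 258, 257, 266, 255, 226, 239, 246, 256, 238, 263, 249, 255, 246, 248, 251, 225, 223, 294, 470, 512, 498, 493]
155 320 
170 320 
185 319 
200 319 [169, 174, 165, 173, 175, 189, 171, 182, 169, 222, 244, 245, 241, 235, 234, 232, 235, 251, 235, 227, 230, 429, 473, 454, 462, 478]
208 319 
310 118 214
314 118 214
318 118 214
(307.5, 117) [ 0.5548 -0.354   0.05  ]
(321.5, 117) [ 0.5553 -0.3684  0.05  ]
(307.5, 214.5) [ 0.4483 -0.3563  0.05  ]
(321.5, 214.5) [ 0.4488 -0.3721  0.05  ]
```

{"api": "send_rows", "payload": {"steps": [-0.06, 1.0, -0.4, 0, 0, -0.06, 0, 0, 4, 0, -0.06, 0, 0, 4, 0, -0.06, 0, 0, 4, 0, -0.06, 0, 0, 4, 0, -0.06, 0, 0, 3, 0, -0.06, 0, 0, 2.2, 0, -0.06, 0, 0, 0, 0]}}

```text
clock: 2.15
position: [0.4995, -0.3607, 0.0158]
ee_rot: [-0.003, 1.0, 0.015, -0.003]
contact_force: [-0.0, 1.0, -0.7]
width: 0.04
gripper_force: 0.0
```

```bash
python3 - <<'E'
from h import *
c,M,T=grab('wrist');save('w2',c);s=get_state();print(s['clock'],s['width'],s['position'],s['contact_force'])
E
```

```text
2.2 0.04026520503232809 [ 0.50068314 -0.36177533  0.0178709 ] [ 0.35421888 -1.11013824  0.84641707]
```

View pics/w2.png

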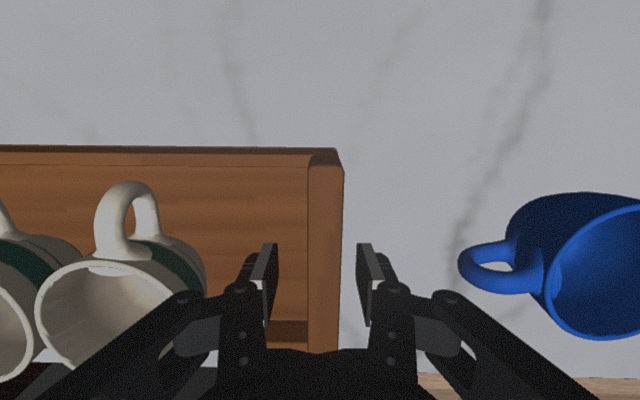

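The wall (px 307–343) stands between the pads (270–362), clear of the cup. I close the gripper.

{"api": "send_rows", "payload": {"steps": [-1, 0, 0, 0, 0, -1, 0, 0, 0, 0, -1, 0, 0, 0, 0, -1, 0, 0, 0, 0, -1, 0, 0, 0, 0], "newtons": 40}}

```text
clock: 2.7
position: [0.5025, -0.3636, 0.0212]
ee_rot: [0.001, 1.0, 0.015, 0.002]
contact_force: [1.2, -0.2, 6.1]
width: 0.0138
gripper_force: 40.1
```

{"api": "send_rows", "payload": {"steps": [-1, -0.05, -0.3, 0, 0, -1, -0.1, -0.6, 0, 0, -1, -0.1, -1, 0, 0, -1, -0.1, -1.2, 0, 0, -1, -0.15, -1.3, 0, 0, -1, -0.15, -1.3, 0, 0, -1, -0.15, -1.3, 0, 0, -1, -0.15, -1.3, 0, 0, -1, -0.15, -1.3, 0, 0, -1, -0.15, -1.3, 0, 0, -1, -0.15, -1.3, 0, 0, -1, -0.15, -1.3, 0, 0]}}

```text
clock: 3.9
position: [0.4838, -0.2311, 0.0211]
ee_rot: [0.003, 1.0, 0.016, 0.003]
contact_force: [1.5, -7.3, 5.8]
width: 0.0135
gripper_force: 40.1
```

{"api": "send_rows", "payload": {"steps": [-1, -0.15, -1.3, 0, 0, -1, -0.15, -1.3, 0, 0, -1, -0.15, -1.3, 0, 0, -1, -0.15, -1.3, 0, 0, -1, -0.15, -1.3, 0, 0, -1, -0.15, -1.2, 0, 0, -1, -0.15, -1, 0, 0, -1, -0.15, -0.6, 0, 0, -1, -0.05, -0.4, 0, 0, -1, 0, -0.1, 0, 0.5, -1, 0, 0, 0, 0.8, -1, 0, 0, 0, 1]}}

```text
clock: 5.1
position: [0.467, -0.1325, 0.0211]
ee_rot: [0.002, 1.0, -0.003, 0.001]
contact_force: [-2.9, -3.3, 13.5]
width: 0.0135
gripper_force: 42.0
```

{"api": "send_rows", "payload": {"steps": [-1, 0, 0, 0, 1, -1, 0, 0, 0, 1, -1, 0, 0, 0, 1, -1, 0, 0, 0, 0.8, -1, 0, 0, 0, 0.5, -1, 0, 0, 0, 0.2, -1, 0, 0, 0, 0]}}

```text
clock: 5.8
position: [0.4651, -0.1309, 0.0211]
ee_rot: [0.001, 0.999, -0.042, -0.001]
contact_force: [-5.7, 0.3, 16.7]
width: 0.0132
gripper_force: 42.0
```

```bash
python3 - <<'E'
from h import *
c,M,T=grab('wrist');save('w3',c);np.savez('w3',c=c,M=M,T=T);s=get_state();print(s['clock'],s['width'],s['position'],s['contact_force'],tcpT(s)[:2,:2])
c2,M,T=grab('top');np.savez('top1',c=c2,M=M,T=T)
save('v3',np.vstack([c,cv2.resize(c2[185:248,190:460],(640,149),interpolation=cv2.INTER_CUBIC)]))
E
```

```text
5.85 0.013323482630419244 [ 0.46509022 -0.13092203  0.0210888 ] [-5.57622182 -0.22076743 17.28362278] [[ 0.99638982 -0.084886  ]
 [-0.08488819 -0.99638899]]
```

View pics/v3.png

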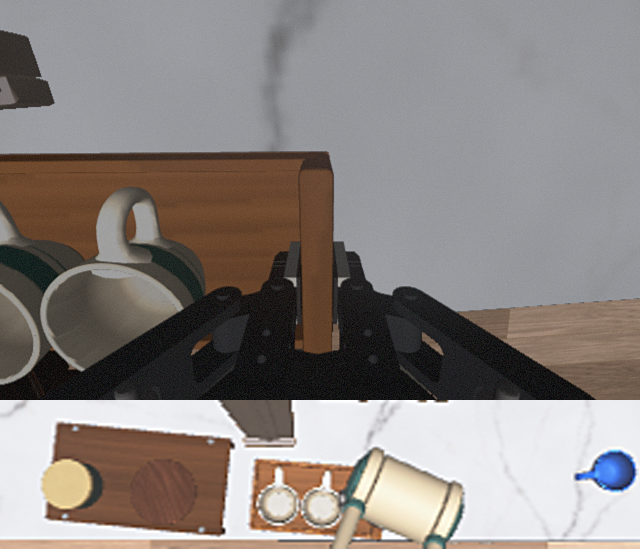

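Wrist: the tray is gripped centrally, cups upright. In the top strip the nose (~253) sits just short of the riser mouth (~232). The tray is pressing down a bit (17 N), so I ease up 2 mm and measure alignment from the top images.

{"api": "send_rows", "payload": {"steps": [-1, 0, 0, -0.1, 0, -1, 0, 0, -0.1, 0, -1, 0, 0, 0, 0]}}

```text
clock: 6.2
position: [0.4648, -0.1303, 0.0211]
ee_rot: [-0.0, 0.999, -0.044, -0.001]
contact_force: [-4.2, -0.6, 4.7]
width: 0.013
gripper_force: 39.9
```

```bash
python3 - <<'E'
from h import *
c,M,T=grab('top')
def mask(c):
    h=cv2.cvtColor(c,cv2.COLOR_RGB2HSV);return ((h[:,:,1]>90)&((h[:,:,0]<20)|(h[:,:,0]>170)))
m=mask(c)
def prof(x0,x1,lo,hi,axis,z):
    # fit subpixel edges: for each column, first/last rows
    pass
g=cv2.cvtColor(c,cv2.COLOR_RGB2GRAY).astype(float)
def edge(line,i):  # subpixel position of half-level near i
    a=line[max(i-4,0):i+5];d=np.abs(np.diff(a));k=d[2:-2].argmax()+2 if 0 else d.argmax()
    w=d[max(k-1,0):k+2];return max(i-4,0)+.5+(np.arange(max(k-1,0),max(k-1,0)+len(w))*w).sum()/w.sum()
def fitline(P):
    P=np.array(P);v=cv2.fitLine(P[:,:2].astype(np.float32),cv2.DIST_HUBER,0,.001,.001).ravel();return v
def side(cols,up,z):
    P=[]
    for x in cols:
        r=np.where(m[188:243,x])[0]+188
        # keep run
        i=r.min() if up else r.max()
        P.append(rayplane(M,T,(x,edge(g[:,x],i)),z))
    return P
def show(n,P):
    v=fitline(P);a=np.degrees(np.arctan2(v[1],v[0]));res=np.abs((np.array(P)[:,0]-v[2])*v[1]-(np.array(P)[:,1]-v[3])*v[0])
    print(n,'ang',round(a%180,2),'pt',v[2:].round(4),'res',res.max().round(4));return v
show('riser back',side(range(218,282,4),1,.078))
show('riser front',side(range(214,272,4),0,.078))
P=[]
for y in range(206,238,3):
    i=np.where(m[y,250:291])[0].max()+250;P.append(rayplane(M,T,(edge(g[y],i),y),.078))
show('mouth',P)
show('tray back',side(range(300,330,3),1,.026))
show('tray front',side(range(300,330,3),0,.026))
P=[]
for y in range(214,236,2):
    i=np.where(m[y,291:310])[0].min()+291;P.append(rayplane(M,T,(edge(g[y],i),y),.032))
show('nose',P)
s=get_state();print(s['position'],s['contact_force'],tcpT(s)[:2,1])
E
```

```text
riser back ang 84.64 pt [0.5737 0.2406] res 0.0064
riser front ang 84.54 pt [0.4289 0.2353] res 0.0014
mouth ang 174.49 pt [0.489  0.0948] res 0.0011
tray back ang 75.99 pt [ 0.5325 -0.003 ] res 0.0117
tray front ang 79.71 pt [ 0.4193 -0.0032] res 0.019
nose ang 2.19 pt [0.4816 0.0565] res 0.0088
[ 0.46479694 -0.13034793  0.02116508] [-4.80617929 -0.94891542  3.44627421] [-0.08794914 -0.99612497]
```

```bash
python3 - <<'E'
from h import *
c,M,T=grab('top')
g=cv2.cvtColor(c,cv2.COLOR_RGB2GRAY).astype(float)
h=cv2.cvtColor(c,cv2.COLOR_RGB2HSV);m=((h[:,:,1]>90)&((h[:,:,0]<20)|(h[:,:,0]>170)))
m=cv2.morphologyEx(m[195:243].astype(np.uint8),cv2.MORPH_OPEN,np.ones((3,3)))
for x in range(292,336,3):
    r=np.where(m[:,x])[0]+195
    if len(r)<3: print(x);continue
    a,b=r.min(),r.max()
    print(x,a,b,rayplane(M,T,(x,a-.5),.026)[:2].round(4),rayplane(M,T,(x,b+.5),.026)[:2].round(4), g[b-1:b+4,x].tolist())
s=get_state();print(s['position'])
E
```

```text
292
295
298 210 238 [0.5318 0.0529] [0.4277 0.0524] [96.0, 124.0, 172.0, 246.0, 239.0]
301 210 239 [0.5318 0.0421] [0.4241 0.0416] [120.0, 153.0, 247.0, 239.0, 238.0]
304 210 239 [0.5318 0.0313] [0.4242 0.0309] [119.0, 128.0, 251.0, 241.0, 239.0]
307 210 212 [0.5318 0.0204] [0.521  0.0204] [114.0, 102.0, 225.0, 254.0, 254.0]
310 211 240 [0.5282 0.0096] [0.4206 0.0093] [128.0, 157.0, 247.0, 242.0, 254.0]
313 211 240 [ 0.5282 -0.0012] [ 0.4206 -0.0014] [121.0, 148.0, 248.0, 244.0, 254.0]
316 211 240 [ 0.5282 -0.0121] [ 0.4206 -0.0122] [98.0, 122.0, 215.0, 248.0, 255.0]
319 211 240 [ 0.5283 -0.0229] [ 0.4206 -0.0229] [94.0, 128.0, 187.0, 250.0, 255.0]
322 212 241 [ 0.5246 -0.0337] [ 0.4171 -0.0337] [153.0, 156.0, 251.0, 255.0, 93.0]
325 212 241 [ 0.5247 -0.0446] [ 0.4171 -0.0444] [116.0, 151.0, 253.0, 255.0, 93.0]
328 212 241 [ 0.5247 -0.0554] [ 0.4171 -0.0552] [91.0, 115.0, 193.0, 255.0, 97.0]
331 213 241 [ 0.5211 -0.0662] [ 0.4171 -0.0659] [70.0, 100.0, 136.0, 166.0, 143.0]
334 213 222 [ 0.5211 -0.077 ] [ 0.4851 -0.0769] [142.0, 131.0, 83.0, 83.0, 180.0]
[ 0.46480468 -0.1303308   0.02115279]
```

{"api": "send_rows", "payload": {"steps": [-1, 0.15, -0.2, 0, 0.2, -1, 0.15, -0.5, 0, 0.2, -1, 0, -0.8, 0, 0, -1, 0, -0.8, 0, 0, -1, 0, -0.8, 0, 0, -1, 0, -0.8, 0, 0, -1, 0, -0.6, 0, 0, -1, 0, -0.3, 0, 0, -1, 0, 0, 0, 0]}}

```text
clock: 7.2
position: [0.4737, -0.082, 0.0212]
ee_rot: [-0.001, 0.999, -0.048, -0.0]
contact_force: [0.4, 2.1, -3.1]
width: 0.0134
gripper_force: 39.0
```

{"api": "send_rows", "payload": {"steps": [-1, 0, -0.3, 0, 0, -1, 0, -0.6, 0, 0, -1, 0, -0.8, 0, 0, -1, 0, -0.8, 0, 0, -1, 0, -0.8, 0, 0, -1, 0, -0.6, 0, 0, -1, 0, -0.3, 0, 0, -1, 0, 0, 0, 0, -1, 0, 0, 0, 0]}}

```text
clock: 8.1
position: [0.4777, -0.0407, 0.0212]
ee_rot: [-0.0, 0.999, -0.048, -0.0]
contact_force: [0.5, 2.0, -3.9]
width: 0.0133
gripper_force: 39.1
```

```bash
python3 - <<'E'
from h import *
c2,M,T=grab('top');c3,_,_=grab('scene');s=get_state();print(s['clock'],s['position'],s['contact_force'],s['qpos'],tcpT(s)[:2,1])
save('v4',np.vstack([cv2.resize(c2[185:248,190:460],(640,149),interpolation=cv2.INTER_CUBIC),cv2.resize(c3[140:300,200:456],(640,400),interpolation=cv2.INTER_CUBIC)]))
E
```

```text
8.2 [ 0.47765925 -0.04100835  0.02121938] [ 0.12613947  1.51965764 -2.8781819 ] [-2.31223751e-01  3.57190103e-01  2.00121886e+00  5.73945435e-04
  7.83524190e-01  1.43532327e+00] [-0.0960093  -0.99538034]
```

View pics/v4.png

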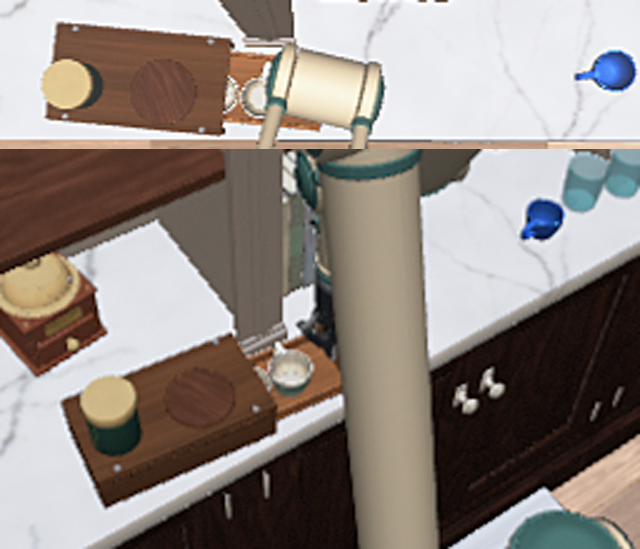

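{"api": "send_rows", "payload": {"steps": [-1, -0.15, 0, 0, 0, -1, 0, 0, 0, 0, -0.1, 0, 0, 0, 0, -0.1, 0, 0, 0, 0, -0.1, 0, 0, 0, 0, -0.1, 0, 0, -1, 0, -0.1, 0, 0, -3, 0, -0.1, 0, 0, -4, 0, -0.1, 0, 3, 0, 0, -0.1, 0, 3, 0, 0, -0.1, 0, 0, 0, 0]}}

```text
clock: 9.3
position: [0.4712, -0.1037, 0.1027]
ee_rot: [0.001, 0.999, -0.049, 0.001]
contact_force: [-1.1, 0.0, -0.3]
width: 0.0382
gripper_force: 0.0
```

{"api": "send_rows", "payload": {"steps": [-0.1, 0, 0, 0, -8.5, -0.1, 0, 0, 0, -8.5, -0.1, 0, 0, 0, -8.5, -0.1, 0, 0, 0, -8.5, -0.1, 0, 0, 0, -8.5, -0.1, 0, 0, 0, -8.5, -0.1, 0, 0, 0, -8.5, -0.1, 0, 0, 0, -8.5, -0.1, 0, 0, 0, -8.5, -0.1, 0, 0, 0, -8.5, -0.1, 0, 0, 0, -5, -0.1, 0, 0, 0, 0]}}

```text
clock: 10.5
position: [0.4704, -0.1002, 0.1017]
ee_rot: [-0.0, 0.74, 0.672, 0.0]
contact_force: [0.2, 0.5, -0.9]
width: 0.0386
gripper_force: 0.0
```

```bash
python3 - <<'E'
from h import *
c,M,T=grab('wrist');np.savez('w5',c=c,M=M,T=T);s=get_state();print(s['clock'],s['position'],s['contact_force'],s['qpos'],tcpT(s)[:2,:2],s['width'])
save('v5',c)
E
```

```text
10.55 [ 0.47046288 -0.10031389  0.1015831 ] [ 0.50096307 -0.26046698 -0.15880767] [-3.54998826e-01  2.50905286e-01  1.89802673e+00  2.25490413e-04
  9.92671902e-01 -2.57576023e-01] [[ 0.0973914   0.99524616]
 [ 0.99524614 -0.09739141]] 0.038266608068803686
```

View pics/v5.png

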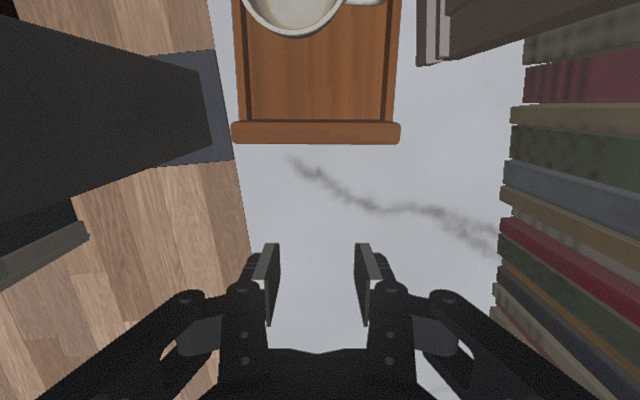

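The wrist view shows the grip wall (px 232–400, y 122–145) square to and centred on the finger gap (316). I lower the fingers and push on the outer face.

{"api": "send_rows", "payload": {"steps": [-0.1, 0, 0, 3, 0, -0.1, 0, 0, 3, 0, -0.1, 0, 0, 1.7, 0, -0.1, 1, 0, 0, 0, -0.1, 1, 0, 0, 0, -0.1, 0.8, 0, 0, 0, -0.1, 0.5, 0, 0, 0, -0.1, 0.3, 0, 0, 0, -0.1, 0.3, 0, 0, 0, -0.1, 0.3, 0, 0, 0, -0.1, 0.3, 0, 0, 0, -0.1, 0.3, 0, 0, 0], "newtons": 40}}

```text
clock: 11.75
position: [0.4758, -0.0541, 0.0246]
ee_rot: [0.001, 0.74, 0.673, -0.0]
contact_force: [0.1, -4.8, 1.8]
width: 0.0385
gripper_force: 2.7
```

{"api": "send_rows", "payload": {"steps": [-0.1, 0.4, 0, 0, 0, -0.1, 0.5, 0, 0, 0, -0.1, 0.5, 0, 0, 0, -0.1, 0.5, 0, 0, 0, -0.1, 0.5, 0, 0, 0, -0.1, 0.5, 0, 0, 0, -0.1, 0.5, 0, 0, 0, -0.1, 0.4, 0, 0, 0, -0.1, 0.2, 0, 0, 0, -0.1, 0.2, 0, 0, 0]}}

```text
clock: 12.75
position: [0.4796, -0.0123, 0.0246]
ee_rot: [0.001, 0.74, 0.673, -0.0]
contact_force: [0.1, -5.7, 2.2]
width: 0.0384
gripper_force: 2.9
```

```bash
python3 - <<'E'
from h import *
c,M,T=grab('wrist');np.savez('w6',c=c,M=M,T=T);s=get_state();print(s['clock'],s['position'],s['contact_force'],s['width'])
save('v6',c)
E
```

```text
12.8 [ 0.47965837 -0.01196993  0.02460739] [ 0.0830061  -4.87801114  3.89523059] 0.0381951508762325
```

View pics/v6.png

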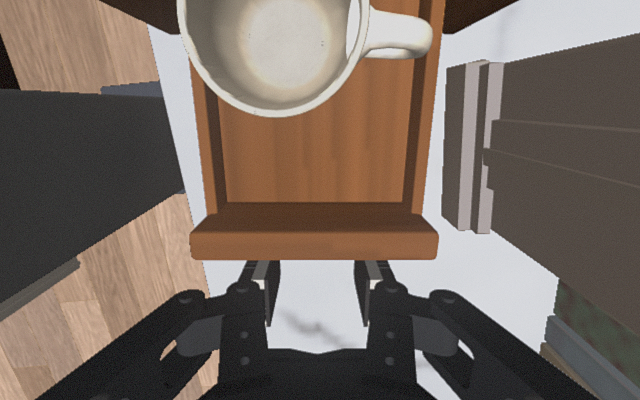

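The tray slides square on, with friction about 5 N. I continue at this pace to just before the buffer's earliest position, then in small steps.

{"api": "send_rows", "payload": {"steps": [-0.1, 0.3, 0, 0, 0, -0.1, 0.4, 0, 0, 0, -0.1, 0.4, 0, 0, 0, -0.1, 0.4, 0, 0, 0, -0.1, 0.4, 0, 0, 0, -0.1, 0.4, 0, 0, 0, -0.1, 0.4, 0, 0, 0, -0.1, 0.3, 0, 0, 0, -0.1, 0.2, 0, 0, 0, -0.1, 0.1, 0, 0, 0]}}

```text
clock: 13.8
position: [0.4826, 0.0206, 0.0246]
ee_rot: [0.001, 0.74, 0.673, -0.0]
contact_force: [-1.3, -5.8, 2.7]
width: 0.0386
gripper_force: 3.1
```

{"api": "send_rows", "payload": {"steps": [-0.1, 0.1, 0, 0, 0, -0.1, 0.1, 0, 0, 0, -0.1, 0.1, 0, 0, 0, -0.1, 0.1, 0, 0, 0]}}

```text
clock: 14.2
position: [0.483, 0.0245, 0.0246]
ee_rot: [0.001, 0.74, 0.673, -0.0]
contact_force: [-0.7, -4.6, 3.8]
width: 0.0384
gripper_force: 3.2
```

{"api": "send_rows", "payload": {"steps": [-0.1, 0.1, 0, 0, 0, -0.1, 0.1, 0, 0, 0, -0.1, 0.1, 0, 0, 0, -0.1, 0.1, 0, 0, 0]}}

```text
clock: 14.6
position: [0.4833, 0.0284, 0.0246]
ee_rot: [0.001, 0.74, 0.673, -0.0]
contact_force: [-1.2, -6.5, 3.9]
width: 0.0386
gripper_force: 3.2
```

{"api": "send_rows", "payload": {"steps": [-0.1, 0.1, 0, 0, 0, -0.1, 0.1, 0, 0, 0, -0.1, 0.1, 0, 0, 0]}}

```text
clock: 14.9
position: [0.4836, 0.0314, 0.0246]
ee_rot: [0.001, 0.74, 0.673, -0.001]
contact_force: [0.0, -6.2, 4.4]
width: 0.0385
gripper_force: 3.2
```

{"api": "send_rows", "payload": {"steps": [-0.1, 0.1, 0, 0, 0, -0.1, 0.1, 0, 0, 0, -0.1, 0.1, 0, 0, 0]}}

```text
clock: 15.2
position: [0.4839, 0.0344, 0.0246]
ee_rot: [0.001, 0.74, 0.673, -0.001]
contact_force: [-1.7, -6.4, 3.6]
width: 0.0383
gripper_force: 3.2
```

{"api": "send_rows", "payload": {"steps": [-0.1, 0.1, 0, 0, 0, -0.1, 0.1, 0, 0, 0, -0.1, 0.1, 0, 0, 0]}}

```text
clock: 15.5
position: [0.4842, 0.0373, 0.0246]
ee_rot: [0.001, 0.74, 0.673, -0.001]
contact_force: [-0.5, -6.3, 3.4]
width: 0.0383
gripper_force: 3.2
```

{"api": "send_rows", "payload": {"steps": [-0.1, 0.1, 0, 0, 0, -0.1, 0.1, 0, 0, 0, -0.1, 0.1, 0, 0, 0]}}

```text
clock: 15.8
position: [0.4845, 0.0403, 0.0246]
ee_rot: [0.001, 0.74, 0.673, -0.001]
contact_force: [-0.8, -6.5, 4.0]
width: 0.0382
gripper_force: 3.2
```

{"api": "send_rows", "payload": {"steps": [-0.1, 0.1, 0, 0, 0, -0.1, 0.1, 0, 0, 0, -0.1, 0.1, 0, 0, 0]}}

```text
clock: 16.1
position: [0.4847, 0.0433, 0.0246]
ee_rot: [0.001, 0.74, 0.673, -0.001]
contact_force: [-0.5, -6.1, 4.4]
width: 0.0383
gripper_force: 3.3
```

{"api": "send_rows", "payload": {"steps": [-0.1, 0.1, 0, 0, 0, -0.1, 0.1, 0, 0, 0]}}

```text
clock: 16.3
position: [0.4848, 0.0453, 0.0246]
ee_rot: [0.001, 0.74, 0.673, -0.001]
contact_force: [-1.4, -7.0, 4.0]
width: 0.0384
gripper_force: 3.3
```

{"api": "send_rows", "payload": {"steps": [-0.1, 0.1, 0, 0, 0, -0.1, 0.1, 0, 0, 0, -0.1, 0.1, 0, 0, 0]}}

```text
clock: 16.6
position: [0.4851, 0.0483, 0.0246]
ee_rot: [0.001, 0.74, 0.673, -0.001]
contact_force: [-0.3, -6.5, 3.5]
width: 0.0389
gripper_force: 3.3
```

{"api": "send_rows", "payload": {"steps": [-0.1, 0.1, 0, 0, 0, -0.1, 0.1, 0, 0, 0]}}

```text
clock: 16.8
position: [0.4853, 0.0503, 0.0246]
ee_rot: [0.001, 0.74, 0.673, -0.001]
contact_force: [-0.6, -5.7, 3.4]
width: 0.0384
gripper_force: 3.3
```

{"api": "send_rows", "payload": {"steps": [-0.1, 0.1, 0, 0, 0, -0.1, 0.1, 0, 0, 0, -0.1, 0.1, 0, 0, 0]}}

```text
clock: 17.1
position: [0.4855, 0.052, 0.0246]
ee_rot: [0.002, 0.739, 0.673, -0.002]
contact_force: [0.0, -13.7, 4.4]
width: 0.0384
gripper_force: 7.0
```

{"api": "send_rows", "payload": {"steps": [-0.1, 0.1, 0, 0, 0, -0.1, 0.1, 0, 0, 0]}}

```text
clock: 17.3
position: [0.4858, 0.0533, 0.0247]
ee_rot: [0.002, 0.739, 0.673, -0.002]
contact_force: [-1.0, -13.2, 4.6]
width: 0.0384
gripper_force: 7.0
```

The force jumped from 6 to 13.5 N between y = 0.0505 and 0.052, so the buffer is giving. About 2.5 mm is pressed so far, and I press a little further.

{"api": "send_rows", "payload": {"steps": [-0.1, 0.1, 0, 0, 0, -0.1, 0.1, 0, 0, 0, -0.1, 0.08, 0, 0, 0, -0.1, 0, 0, 0, 0]}}

```text
clock: 17.7
position: [0.4861, 0.0562, 0.0246]
ee_rot: [0.002, 0.739, 0.673, -0.002]
contact_force: [-0.8, -14.1, 4.5]
width: 0.0385
gripper_force: 6.7
```

{"api": "send_rows", "payload": {"steps": [-0.1, -0.3, 0, 0, 0, -0.1, -1, 0, 0, 0, -0.1, -2, 0, 0, 0, -0.1, -3, 0, 0, 0, -0.1, -3, 0, 0, 0, -0.1, -2, 0, -2, 0, -0.1, 0, 0, -4, 0, -0.1, 0, 0, -4, 0, -0.1, 0, 0, 0, 0, -0.1, 0, 0, 0, 0]}}

```text
clock: 18.7
position: [0.4753, -0.0533, 0.1249]
ee_rot: [0.0, 0.74, 0.672, 0.001]
contact_force: [-0.3, -0.1, -0.3]
width: 0.0384
gripper_force: 0.0
```

```bash
python3 - <<'E'
from h import *
c,M,T=grab('wrist');c2,_,_=grab('top');s=get_state();print(s['clock'],s['position'],s['contact_force'])
save('v7',np.vstack([c,cv2.resize(c2[185:248,190:460],(640,149),interpolation=cv2.INTER_CUBIC)]))
E
```

```text
18.8 [ 0.47385082 -0.05282992  0.12311106] [ 0.7647928  -0.06095843  0.18221554]
```

View pics/v7.png

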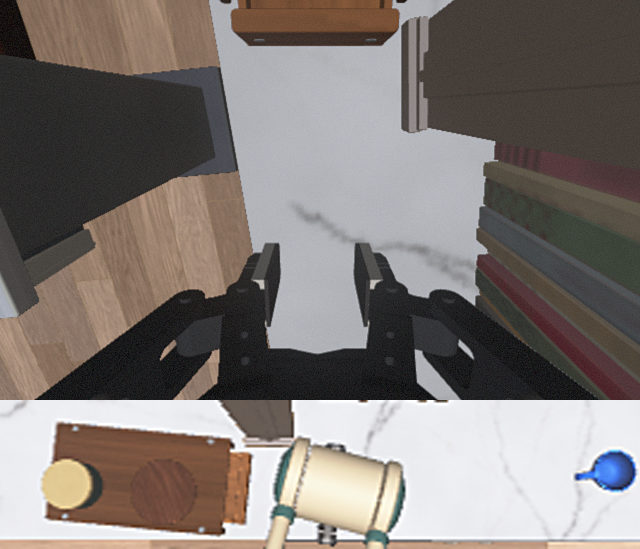

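The tray's tail (strip ~(238,487)) stands just outside the mouth, square. The coaster and tin are unmoved, and the gripper is clear.

```bash
python3 -c "
from rig import sign_off;print(sign_off())"
```

```text
the job is handed in; nothing more can be done
None
```

The tray is under the riser, nose in, with the buffer pressed in about 5 mm by my estimate from the force jump. Nothing else appears to have moved, but the cups are out of sight there, so I couldn't check that they still stand. Handed in at about 19 s.

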